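# Feed one clamping washer into the pick-up nest

### The arm

A 6-joint arm with a two-finger parallel gripper is mounted at the origin on a cart in front of the work surface, level with it; the furniture and walls round the work are solid. World frame = base frame: x ahead of the robot, y to its left, z up, the work surface at z = 0. Lengths are in m, angles in degrees, forces in N, time in s.
With the tool pointing down it reaches from about 0.35 to 0.875 m from the base axis. Payload 4.2 kg.
Tool frame: the origin (TCP) lies at the very end of the fingers, on their centre line; the grasp point (between the pads) lies 19 mm behind it; z points along the fingers, x is the direction in which the jaws open and shut, and the axes are right-handed (so a half turn about z gives the same grasp; the last joint's range is limited). The gripper opens to 87 mm and grips with 3 to 60 N. Pads are 19 mm wide; open, the fingers measure 117 mm over their backs; the gripper's body (75 mm by 190 mm) begins 51 mm behind the grasp point.
Start: joints at [-51.933, 22.042, 0.453, 0, -68.411, -14.817], TCP at [0.247, -0.574, 0.223] pointing down, gripper open.
Joint ranges: [-179.83, 179.83], [-69.29, 118.12], [-61.27, 80.66], [-181.25, 117.63], [-171.15, -9.14], [-177.46, 177.46]. Speed limits (degrees/s): [159.86, 159.86, 180, 180, 180, 180].

### API

Orientations are given as a 3x3 rotation matrix whose columns are the frame's x, y, z axes.
In Python, from station import r gives the robot as it stands.
- The arm moves only by the tool move_arm, never from a script. Its argument "series" is a list that holds one entry, the list of rows, each a list of 7 numbers: the shift along the tool's x, y, z in cm, then the turn, a rotation vector about the tool's x, y, z in degrees, then the opening, from -1 (shut) to 1 (fully open). In form: [[[dx, dy, dz, wx, wy, wz, fingers], ...]]. A call has 1 to 12 rows; each row shifts and turns the commanded pose from where the row before left it, along the tool's axes as they then stand; what a row does not reach is not made up. A row lasts 1/8 s, in which the tool goes at most 62.5 mm and 10.7 degrees, less where a joint would pass 70% of its speed; a pose out of reach is approached as far as the arm can. A call is refused whole if a number of a shift passes 6.25 or a number of a turn 10.7, either way. A call with a gripper value outside its range is refused whole. The fingers move at their own pace and stop on an object; the grip force is fixed at half the most. Time passes only in rows, so rows that do not move let the fingers close. It gives the time, the measured TCP pose, the force and the opening at its end, in the units of the state.
- r.sense(): the state, without advancing time (a new reading comes with each control period).
- r.capture(name): name is "scene" or "top"; returns a dict with "color" (480x640x3 uint8, blue, green, red), "fx", "fy", "cx", "cy" (pixels), "D" ([k1, k2, p1, p2, k3] as OpenCV has them; the pictures are not rectified), "rvec" (rotation vector, rad) and "tvec" (3), from world to camera coordinates, as OpenCV has them. Camera axes: x right, y down, z forward; pixel columns grow to the right and rows downward; lengths in m; the calibration is good to about 2 mm. A picture is of the moment at which its call begins. There is no depth.
- r.finish_job(): hands the job in, once; it reports no verdict.
The state is a dict: "time_s": time; "joints": joint angles; "joint_velocities": joint speeds; "effort": joint torques, N m; "tcp_pos": TCP position; "ee_rot": TCP orientation; "wrist_force": force on the tool from outside, world axes, zero at the start; "moment": the same for the moment, N m; "gripper_width": opening from 0.0 (shut) to 1.0 (fully open).
Only numpy, scipy, OpenCV 4.12 (cv2) and the standard library are available. Lean on these libraries where they do the work, as an engineer would, in place of code of your own. Each camera call takes 0.05 s, during which the arm holds its last target.

### The job

Press the push knob of the washer dispenser all the way in once and let it spring right back, so that one washer comes out of the bottom of the stack. Then slide that washer sideways along the lane, without ever lifting it, until it drops flat into the round nest it fits (the other nest is too small for it). The other washers stay in the tube, and the nuts and the bolt beside the dispenser stay where they lie.

Things in the scene. Friction and masses are not known exactly. Their poses are not given: they have to be found in the camera images.
- dispenser: Washer dispenser, fixed. Origin on the axis of its tube at bench level; y = the way the plunger is pressed and the washer comes out, x = along the lane, z up. Dark base plate x +-32, y -90 to +77 mm, top at 12 mm. On it a grey gate block, x +-32, y +-25, top at 32 mm, and a clear tube 50 mm across, top at 72 mm, holding five washers. Behind it a slide with a round black push knob.
- plunger (a joint): Push slide, m: 0 = out (at rest), 0.049 = fully in (hard stop), moving along the dispenser's +y. A spring returns it: about 2.5 N at rest, 5 N at the stop. A full stroke pushes the lowest washer into the lane in front of the gate block; when the slide has gone back the stack drops by one washer.
- knob_face (a point): Centre of the rear face of the black push knob, 34 mm across, slightly domed, its axis level, 34 mm above the bench; it moves with the plunger. At rest 114.5 mm behind the dispenser's origin (y = -114.5 mm). Nothing stands behind it.
- outlet (a point): On the lane's centre line, top of the plate (12 mm above the bench), 46.75 mm in front of the tube axis; an ejected washer lies here within about 3 mm. The lane is flat, 43.5 mm wide (y = 25 to 68.5 mm), bounded by the gate block and by rails 3 mm high; it runs straight on, level, over the plates with the nests on the -x and +x side.
- washer_1: Lowest washer of the stack, the one that will come out: flat steel ring 40 mm across, 17 mm hole, 6 mm thick. Origin at the centre of its underside.
- washer_2: Equal washer, number 2 from the bottom of the stack. Origin at the centre of its underside.
- washer_3: Equal washer, number 3 from the bottom of the stack. Origin at the centre of its underside.
- washer_4: Equal washer, number 4 from the bottom of the stack. Origin at the centre of its underside.
- washer_5: Equal washer, number 5 from the bottom of the stack. Origin at the centre of its underside.
- wide_nest (a point): Centre of the mouth (level with the lane, 12 mm above the bench) of the round nest that fits: recess 43 mm across, 5 mm deep, on the lane's centre line, 64 mm to one side of the outlet (either side, it varies). A washer tips in front edge first, its rear edge still on the rim, and lies flat only when pushed to within about 2 mm of the middle; it then stands 1 mm proud.
- narrow_nest (a point): The same point of the nest that is too small, recess 30 mm across, 5 mm deep, 64 mm to the other side of the outlet.
- nut_a: M16 nut, 24 mm, 13 mm high, loose on the bench beside the dispenser (its -x side); leave alone.
- nut_b: Second such nut, near the first; leave alone.
- hex_bolt: M12 bolt, 58 mm long, lying on the bench on the dispenser's +x side; leave alone.

How it is judged (in metres and radians):
On the way, in this order (a step that is already met when the one before it is completed fails the run):
1. the plunger is pressed fully in (within 3 mm of its stop) and the lowest washer is out in the lane (value of joint plunger above 0.046 m and y of washer_1 in the frame of dispenser above 0.041 m), for 0.05 s.
2. the plunger has sprung right back, the washer still lying in front of the gate block (value of joint plunger below 0.003 m and x of washer_1 in the frame of dispenser between -0.03 and 0.03 m and y of washer_1 in the frame of dispenser above 0.041 m), for 0.1 s.
At the end, for the whole second after the job is handed in: The ejected washer lies flat (within 3.4 degrees) on the floor of the wide nest (underside at least 4 mm below the lane, centre within 4 mm of the nest's), at rest; the plunger is fully out (within 3 mm); the next washer has dropped to the bottom of the stack (horizontal distance between washer_1 and wide_nest below 0.004 m and z of washer_1 in the frame of wide_nest below -0.004 m and angle between washer_1's own z axis and vertical below 0.06 rad and linear speed of washer_1 below 0.01 m/s and value of joint plunger below 0.003 m and horizontal distance between washer_2 and dispenser below 0.006 m and z of washer_2 in the frame of dispenser below 0.0135 m); the robot touches nothing.
It fails at once if the ejected washer is lifted (more than 6 mm above the lane) (z of washer_1 in the frame of dispenser above 0.018 m).
It fails at once if the ejected washer is pushed off the plates onto the bench (z of washer_1 in the frame of dispenser below 0.004 m).
It fails at once if another washer leaves the stack or is lifted (moves more than 15 mm) (distance of any of washer_2, washer_3, washer_4, washer_5 from where it was at the start of the episode above 0.015 m).
It fails at once if a nut or the bolt is disturbed (moves more than 15 mm) (distance of any of nut_a, nut_b, hex_bolt from where it was at the start of the episode above 0.015 m).
It also fails if it takes over 48 s, if anything falls off the work surface, if the arm or the gripper's body presses on something with over 40 N, if the wrist force passes 120 N, or if a joint passes its speed limit or range.

## Working session

There is one attempt and no reset: what is moved stays moved. The work goes in short steps, Python scripts to look and compute and a tool call to move; the robot and the scene stay as the last step left them, time stands still between calls to the robot, and variables do not carry over. Pictures are saved under pics/ and viewed, and the job is handed in when it is done.

Besides the shell and the picture viewer there is one more tool, called after "Call:" as name(argument=value, ...), one argument or row to a line, values as JSON. move_arm: Moves the arm, as the interface text tells. Its arguments: {"type":"object","properties":{"series":{"type":"array","items":{"type":"array","items":{"type":"array","items":{"type":"number"}}}}},"required":["series"]}

```bash
ls; mkdir -p pics; python3 - <<'E'
from station import r
import cv2,pickle
print(r.sense())
for n in("scene","top"):
    c=r.capture(n);pickle.dump(c,open(n+".pkl","wb"));cv2.imwrite(f"pics/{n}0.png",c["color"])
    print(n,[c[k] for k in("fx","fy","cx","cy","D","rvec","tvec")])
E
```

```text
pics
{'time_s': 0.0, 'joints': array([-5.19341588e+01,  2.20912661e+01,  3.78132464e-01, -2.98270566e-02,
       -6.84114459e+01, -1.48178050e+01]), 'joint_velocities': array([ 0.05135227, -0.01365719,  0.00814452, -0.07311265, -0.02761958,
        0.00804465]), 'effort': array([-4.53357634e-04, -3.90662599e+01,  1.87403977e+01,  4.21992168e+00,
        1.09994930e-02, -2.03876466e-04]), 'tcp_pos': array([ 0.24648057, -0.57367113,  0.22144087]), 'ee_rot': array([[-3.94534817e-01,  9.18880491e-01, -9.59481986e-04],
       [ 9.18878297e-01,  3.94535974e-01,  2.01026848e-03],
       [ 2.22574665e-03, -8.85262654e-05, -9.99997519e-01]]), 'wrist_force': array([ 0.2946501 , -0.26728197,  0.6913404 ]), 'moment': array([ 0.02395052, -0.03103499, -0.07123108]), 'gripper_width': 0.9969821573552929}
scene [444.9773256071562, 444.9773256071562, 318.94621551095844, 237.3364543497924, array([-0.05837731,  0.        ,  0.        ,  0.        ,  0.        ]), array([ 0.83027205, -2.42091077,  1.21545682]), array([0.46087369, 0.22804643, 0.62861179])]
top [616.1105232612358, 616.1105232612358, 300.4136156551589, 245.55004335464207, array([-0.02015885,  0.        ,  0.        ,  0.        ,  0.        ]), array([ 2.15270081, -2.17564278,  0.11363035]), array([0.03111199, 0.55059845, 0.84517731])]
```

View pics/scene0.png

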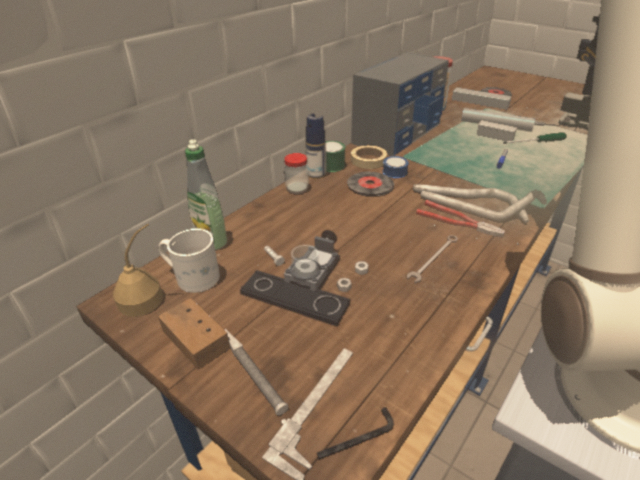

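View pics/top0.png

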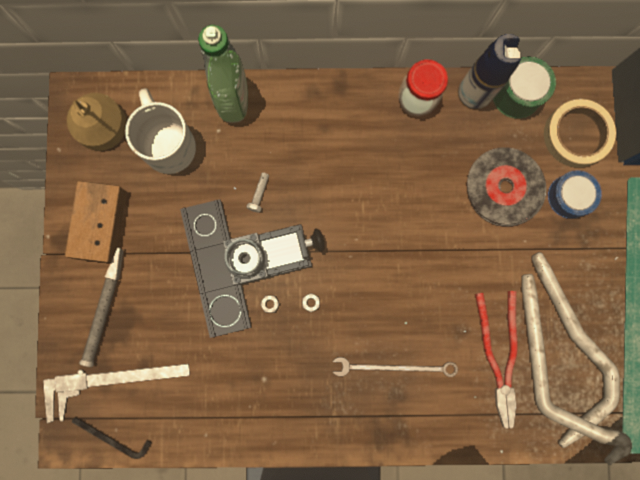

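The overview shows the dispenser in the top view: tube at about (245,258), knob at (319,241), plates at (204,225) and (225,311). The larger nest looks like the lower one. I'll zoom in to measure.

```bash
python3 - <<'E'
import cv2,pickle
c=pickle.load(open("top.pkl","rb"))["color"][190:350,170:340]
cv2.imwrite("pics/topz.png",cv2.resize(c,None,fx=3.7,fy=3.7,interpolation=cv2.INTER_CUBIC))
c=pickle.load(open("scene.pkl","rb"))["color"][220:330,230:380]
cv2.imwrite("pics/scz.png",cv2.resize(c,None,fx=5,fy=5,interpolation=cv2.INTER_CUBIC))
E
```

```text
(no output)
```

View pics/topz.png

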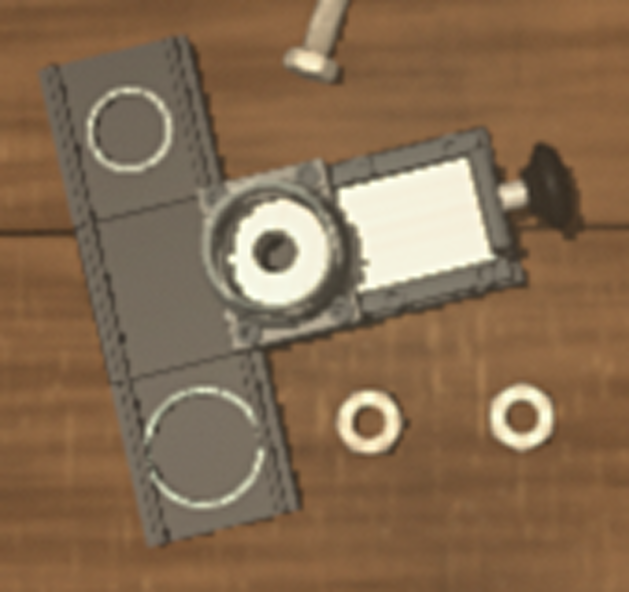

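View pics/scz.png

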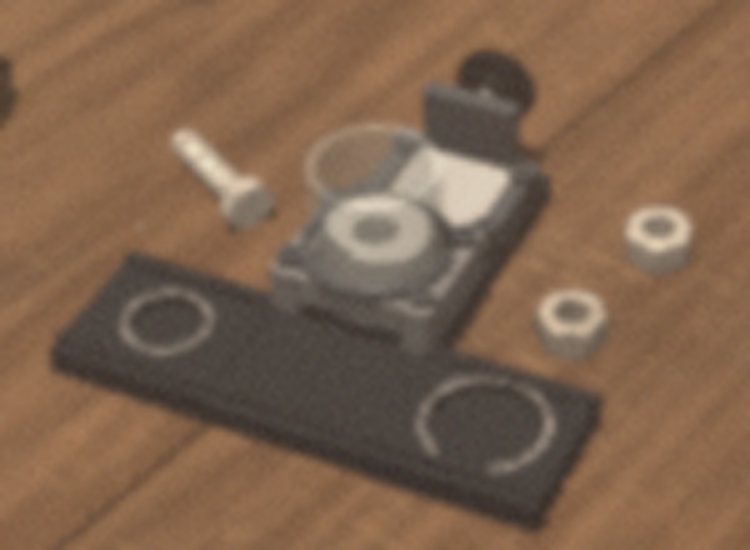

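The zooms show the two nest rings clearly: small one at zoom (130,129), wide one at (206,447), and the knob face at the far right (578,190). Next I'll fit the rings in both views.

```bash
cat > h.py <<'E'
import cv2,pickle,numpy as np
def ray(c,uv):
    K=np.array([[c["fx"],0,c["cx"]],[0,c["fy"],c["cy"]],[0,0,1]])
    p=cv2.undistortPoints(np.array(uv,float).reshape(-1,1,2),K,c["D"]).reshape(-1,2)
    R=cv2.Rodrigues(c["rvec"])[0]
    d=np.c_[p,np.ones(len(p))]@R
    return -R.T@np.ravel(c["tvec"]),d
def onz(c,uv,z):
    o,d=ray(c,uv); return o+d*((z-o[2])/d[:,2])[:,None]
def proj(c,P):
    K=np.array([[c["fx"],0,c["cx"]],[0,c["fy"],c["cy"]],[0,0,1]])
    return cv2.projectPoints(np.array(P,float).reshape(-1,1,3),c["rvec"],np.ravel(c["tvec"]),K,c["D"])[0].reshape(-1,2)
E
python3 - <<'E'
from h import *
from scipy.optimize import least_squares
reg={"top":[(205,225,17),(225.7,311,22)],"scene":[(230+167/5,220+320/5,14),(230+485/5,220+423/5,17)]}
for n in reg:
    c=pickle.load(open(n+".pkl","rb"));g=c["color"].astype(float).min(2)
    for u,v,R in reg[n]:
        yy,xx=np.mgrid[:480,:640]
        m=(np.hypot(xx-u,yy-v)<R)
        th=np.median(g[m])+25
        m&=g>th
        uv=np.c_[xx[m],yy[m]]
        P=onz(c,uv,.012)
        f=least_squares(lambda q:np.hypot(P[:,0]-q[0],P[:,1]-q[1])-q[2],[P[:,0].mean(),P[:,1].mean(),.02],loss="soft_l1",f_scale=.001)
        print(n,m.sum(),f.x,np.std(f.fun),P[:,0].mean(),P[:,1].mean())
E
```

```text
top 150 [0.58521553 0.16484398 0.01583224] 0.0009876570307009072 0.584105078439636 0.16378453453958938
top 172 [0.46047796 0.13529796 0.02231438] 0.0009248497705990489 0.4604180988632411 0.13325791513728705
scene 49 [0.58809004 0.16438357 0.01570831] 0.0009740480369287636 0.5861020954807773 0.16681416397042464
scene 70 [0.46375783 0.13461638 0.02224887] 0.0010438662764102838 0.46088488664996863 0.13642466140673104
```

```bash
cat >> h.py <<'E'
W=np.array([.4621,.1350]);N=np.array([.5867,.1646])
X=(N-W)/np.linalg.norm(N-W);Y=np.array([-X[1],X[0]]);O=(W+N)/2-.04675*Y
def w(x,y,z): return np.r_[O+x*X+y*Y,z]
def d(p): p=np.asarray(p);return np.r_[X@(p[:2]-O),Y@(p[:2]-O),p[2]]*1000
E
python3 - <<'E'
from h import *
from station import r
print(X,Y,O)
pts=[(0,-.1145,.034),(-.032,-.09,.012),(.032,-.09,.012),(0,0,.072),(-.032,-.025,.032),(.032,.025,.032),(.017,-.1145,.034),(-.017,-.1145,.034)]
for n in("top","scene"):
    c=pickle.load(open(n+".pkl","rb"));u=proj(c,[w(*p) for p in pts]);im=c["color"].copy()
    if n=="top": x0,y0,a,b,s=170,190,160,170,3.7
    else: x0,y0,a,b,s=230,220,110,150,5
    z=cv2.resize(im[y0:y0+a,x0:x0+b],None,fx=s,fy=s,interpolation=cv2.INTER_CUBIC)
    for q in u: cv2.circle(z,tuple(int(t) for t in ((q-[x0,y0]+.5)*s)),4,(0,0,255),1)
    cv2.imwrite(f"pics/chk_{n}.png",z)
t=w(0,-.1495,.15);s=r.sense();print(t,s["ee_rot"].T@(t-s["tcp_pos"])*100)
E
```

```text
[0.97292338 0.23112787] [-0.23112787  0.97292338] [0.53520523 0.10431583]
[ 0.56975884 -0.04113621  0.15      ] [36.16933958 50.71825669  7.22386615]
```

View pics/chk_top.png

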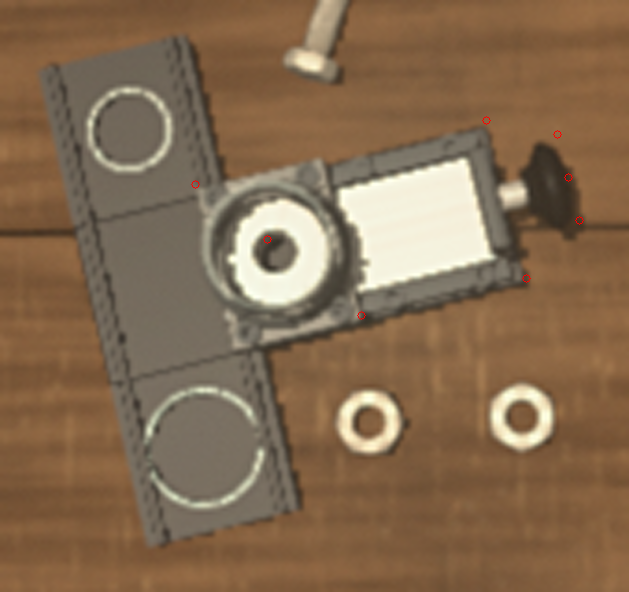

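View pics/chk_scene.png

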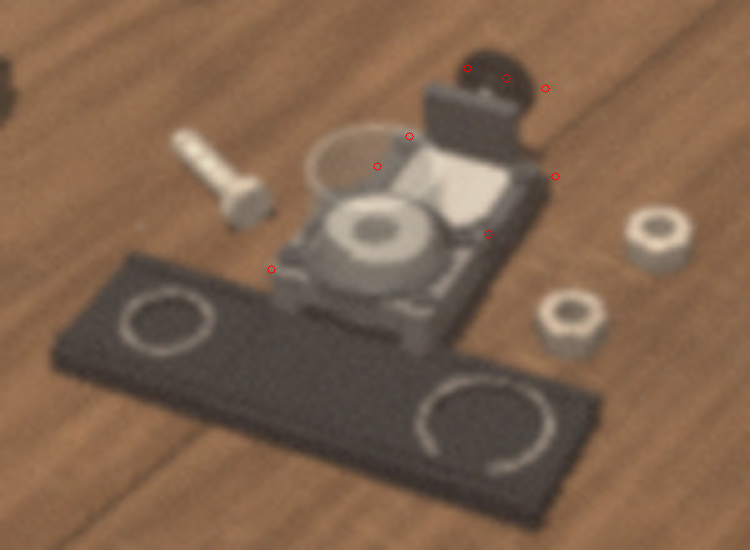

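The projected model lands within about 3 mm of the image in both views: base corners, the knob and the gate block agree. The wide nest is on the -x side, toward the robot. Now moving to a point behind the knob.

Call:
move_arm(
  series=[
    [[3.0,4.2,0,0,0,0,-1],[3.0,4.2,0,0,0,0,-1],[3.0,4.2,0,0,0,0,-1],[3.0,4.2,0,0,0,0,-1],[3.0,4.2,0,0,0,0,-1],[3.0,4.2,0,0,0,0,-1],[3.0,4.2,0,0,0,0,-1],[3.0,4.2,0,0,0,0,-1],[3.0,4.2,0,0,0,0,-1],[3.0,4.2,0,0,0,0,-1],[3.0,4.2,0,0,0,0,-1],[3.0,4.2,0,0,0,9.9,-1]],
  ],
)

```text
time_s: 1.6
tcp_pos: [0.5681, -0.0429, 0.2222]
ee_rot: [[-0.226, 0.974, -0.001], [0.974, 0.226, -0.0], [0.0, -0.001, -1.0]]
wrist_force: [0.6, 0.3, 0.0]
gripper_width: 0.006
```

```bash
cat > st.py <<'E'
from h import *
from station import r
s=r.sense();R=s["ee_rot"]
print("t",s["time_s"],"disp mm",d(s["tcp_pos"]).round(1),"yaw x",np.degrees(np.arctan2(R[1,0],R[0,0])).round(2),"z",R[:,2].round(4),"F xyz disp",np.r_[X@s["wrist_force"][:2],Y@s["wrist_force"][:2],s["wrist_force"][2]].round(2),"w",round(s["gripper_width"],3),s["tcp_pos"].round(4))
E
python3 st.py
```

```text
t 1.6 disp mm [  -2.  -150.8  222.2] yaw x 103.09 z [-8.e-04 -0.e+00 -1.e+00] F xyz disp [0.66 0.15 0.  ] w 0.006 [ 0.5681 -0.0429  0.2222]
```

Call:
move_arm(
  series=[
    [[0,0.1,4.0,0,0,0,-1],[0,0,5.0,0,0,0,-1],[0,0,5.0,0,0,0,-1],[0,0,4.0,0,0,0,-1],[0,0,1.6,0,0,0,-1],[0,0,0,0,0,0,-1],[0,0,0,0,0,0,-1]],
  ],
)

```text
time_s: 2.48
tcp_pos: [0.5701, -0.0441, 0.0282]
ee_rot: [[-0.231, 0.973, 0.003], [0.973, 0.231, 0.0], [-0.0, 0.003, -1.0]]
wrist_force: [-0.1, -0.2, -0.1]
gripper_width: 0.007
```

```bash
python3 st.py; python3 - <<'E'
from h import *
from station import r
z=[]
for n,(x0,y0,a,b,s) in {"top":(170,190,160,200,3.2),"scene":(230,190,140,170,4)}.items():
    c=r.capture(n);z=cv2.resize(c["color"][y0:y0+a,x0:x0+b],None,fx=s,fy=s,interpolation=cv2.INTER_CUBIC);cv2.imwrite(f"pics/b_{n}.png",z)
E
```

```text
t 2.475 disp mm [  -0.4 -152.5   28.2] yaw x 103.37 z [ 3.3e-03  3.0e-04 -1.0e+00] F xyz disp [-0.1  -0.21 -0.1 ] w 0.007 [ 0.5701 -0.0441  0.0282]
```

View pics/b_scene.png

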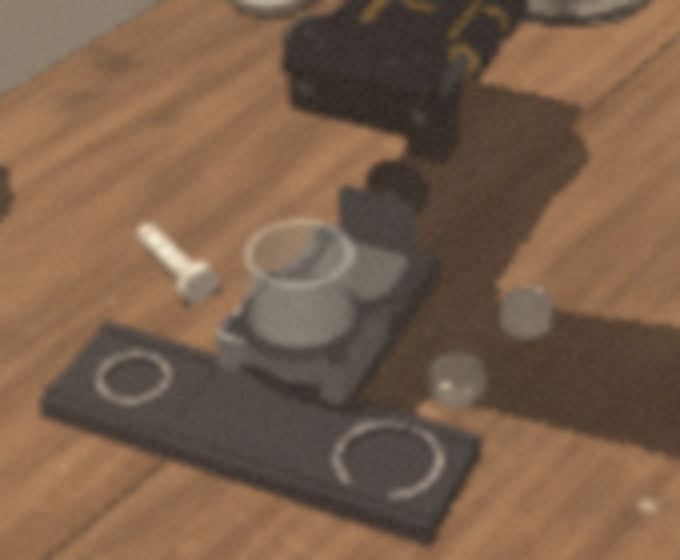

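View pics/b_top.png

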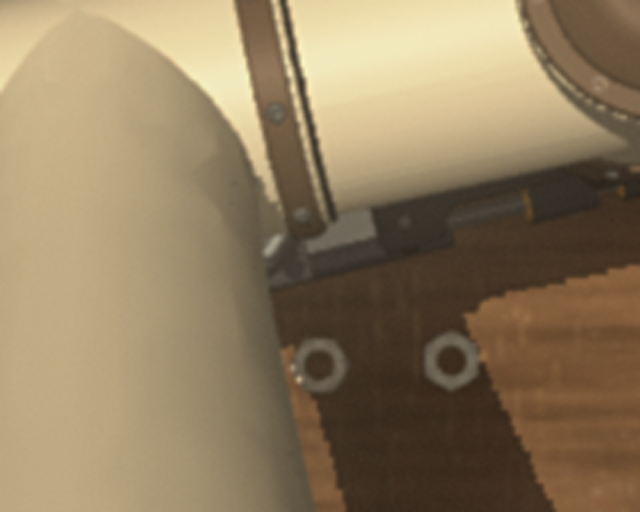

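The scene view shows the dark fingertip behind the knob at about (430,150), in line with it; the knob is at (397,185). Next I press.

Call:
move_arm(
  series=[
    [[1.0,0,0,0,0,0,-1],[1.0,0,0,0,0,0,-1],[0.8,0,0,0,0,0,-1],[0.8,0,0,0,0,0,-1],[0.8,0,0,0,0,0,-1],[0.8,0,0,0,0,0,-1],[0.8,0,0,0,0,0,-1],[0,0,0,0,0,0,-1]],
  ],
)

```text
time_s: 3.58
tcp_pos: [0.5549, 0.0141, 0.0268]
ee_rot: [[-0.232, 0.973, 0.0], [0.973, 0.232, -0.001], [-0.001, 0.0, -1.0]]
wrist_force: [1.0, -3.2, 1.0]
gripper_width: 0.006
```

```bash
python3 st.py
```

```text
t 3.575 disp mm [ -1.7 -92.3  26.8] yaw x 103.4 z [ 2.e-04 -6.e-04 -1.e+00] F xyz disp [ 0.27 -3.39  1.05] w 0.006 [0.5549 0.0141 0.0268]
```

Call:
move_arm(
  series=[
    [[0.4,0,0,0,0,0,-1],[0.4,0,0,0,0,0,-1],[0.3,0,0,0,0,0,-1],[0,0,0,0,0,0,-1]],
  ],
)

```text
time_s: 4.08
tcp_pos: [0.5524, 0.0244, 0.0268]
ee_rot: [[-0.231, 0.973, 0.0], [0.973, 0.231, -0.001], [-0.001, 0.0, -1.0]]
wrist_force: [1.8, -4.5, 2.1]
gripper_width: 0.008
```

```bash
python3 st.py
```

```text
t 4.075 disp mm [ -1.7 -81.7  26.8] yaw x 103.36 z [ 2.e-04 -6.e-04 -1.e+00] F xyz disp [ 0.73 -4.77  2.11] w 0.008 [0.5524 0.0244 0.0268]
```

Call:
move_arm(
  series=[
    [[0.2,0,0,0,0,0,-1],[0.2,0,0,0,0,0,-1],[0,0,0,0,0,0,-1]],
  ],
)

```text
time_s: 4.45
tcp_pos: [0.5515, 0.0282, 0.0268]
ee_rot: [[-0.231, 0.973, 0.0], [0.973, 0.231, -0.001], [-0.001, -0.0, -1.0]]
wrist_force: [0.5, -4.4, 2.2]
gripper_width: 0.004
```

```bash
python3 st.py
```

```text
t 4.45 disp mm [ -1.8 -77.8  26.8] yaw x 103.35 z [ 1.e-04 -7.e-04 -1.e+00] F xyz disp [-0.55 -4.36  2.2 ] w 0.004 [0.5515 0.0282 0.0268]
```

Call:
move_arm(
  series=[
    [[0.2,0,0,0,0,0,-1],[0.2,0,0,0,0,0,-1],[0,0,0,0,0,0,-1]],
  ],
)

```text
time_s: 4.82
tcp_pos: [0.5507, 0.0315, 0.0268]
ee_rot: [[-0.231, 0.973, 0.0], [0.973, 0.231, -0.001], [-0.001, -0.0, -1.0]]
wrist_force: [3.3, -7.6, 1.8]
gripper_width: 0.008
```

```bash
python3 st.py
```

```text
t 4.825 disp mm [ -1.7 -74.4  26.8] yaw x 103.36 z [ 1.0e-04 -1.4e-03 -1.0e+00] F xyz disp [ 1.44 -8.16  1.82] w 0.008 [0.5507 0.0315 0.0268]
```

Call:
move_arm(
  series=[
    [[0.2,0,0,0,0,0,-1],[0,0,0,0,0,0,-1]],
  ],
)

```text
time_s: 5.08
tcp_pos: [0.5506, 0.0317, 0.0269]
ee_rot: [[-0.231, 0.973, 0.0], [0.973, 0.231, -0.003], [-0.003, -0.001, -1.0]]
wrist_force: [5.3, -14.9, 1.8]
gripper_width: 0.006
```

```bash
python3 st.py; python3 - <<'E'
from h import *
from station import r
x0,y0,a,b,s=230,190,140,170,4
c=r.capture("scene");z=cv2.resize(c["color"][y0:y0+a,x0:x0+b],None,fx=s,fy=s,interpolation=cv2.INTER_CUBIC);cv2.imwrite("pics/c.png",z)
E
```

```text
t 5.075 disp mm [ -1.8 -74.2  26.9] yaw x 103.36 z [ 2.0e-04 -3.3e-03 -1.0e+00] F xyz disp [  1.74 -15.76   1.77] w 0.006 [0.5506 0.0317 0.0269]
```

View pics/c.png

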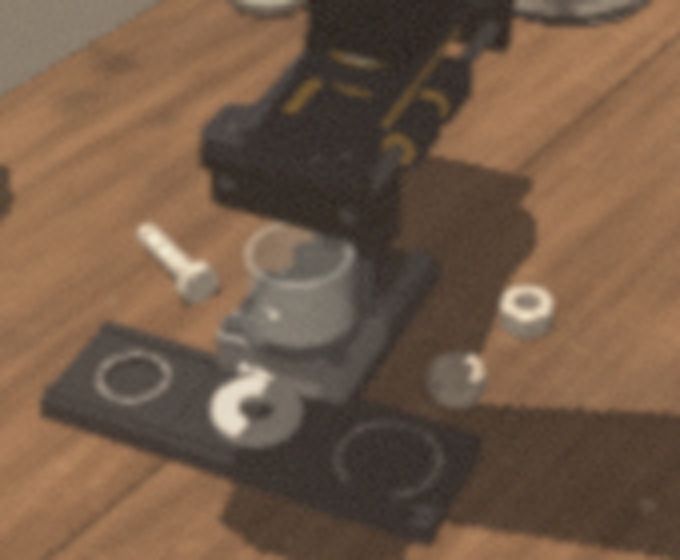

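The force rises sharply to 16 N with no further travel, so this is the hard stop. The washer is out in the lane at about (257,408). Retracting so the knob springs back.

Call:
move_arm(
  series=[
    [[-1.0,0,0,0,0,0,-1],[-1.2,0,0,0,0,0,-1],[-1.2,0,0,0,0,0,-1],[-1.2,0,0,0,0,0,-1],[-1.2,0,0,0,0,0,-1],[-1.2,0,0,0,0,0,-1],[-1.0,0,0,0,0,0,-1],[0,0,-3.0,0,0,0,-1],[0,0,-4.0,0,0,0,-1],[0,0,-4.0,0,0,0,-1],[0,0,0,0,0,0,-1]],
  ],
)

```text
time_s: 6.5
tcp_pos: [0.5708, -0.0432, 0.1403]
ee_rot: [[-0.231, 0.973, 0.008], [0.973, 0.231, 0.001], [-0.001, 0.008, -1.0]]
wrist_force: [-0.4, -0.0, -0.4]
gripper_width: 0.002
```

```bash
python3 st.py; python3 - <<'E'
from h import *
from station import r
x0,y0,a,b,s=230,190,140,170,4
c=r.capture("scene");pickle.dump(c,open("d.pkl","wb"));z=cv2.resize(c["color"][y0:y0+a,x0:x0+b],None,fx=s,fy=s,interpolation=cv2.INTER_CUBIC);cv2.imwrite("pics/d.png",z)
E
```

```text
t 6.5 disp mm [   0.5 -151.8  140.3] yaw x 103.38 z [ 0.008   0.0011 -1.    ] F xyz disp [-0.37  0.08 -0.42] w 0.002 [ 0.5708 -0.0432  0.1403]
```

View pics/d.png

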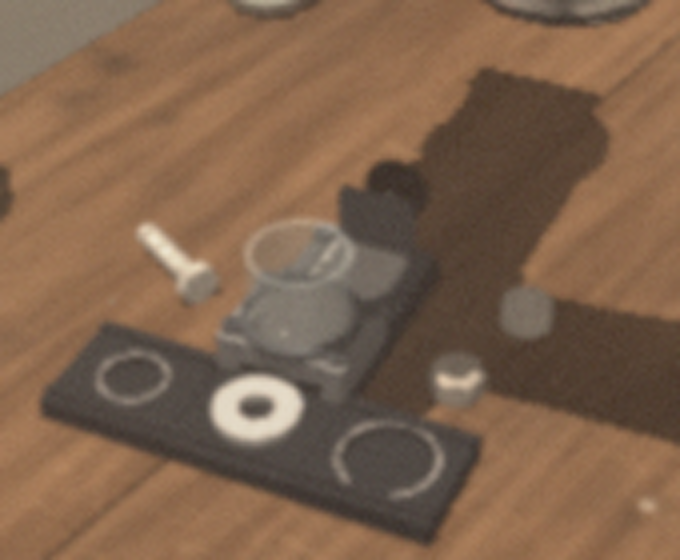

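Knob is back out at (397,185), the washer lies flat at (257,408), and the stack is one lower. Next I measure the washer.

```bash
python3 - <<'E'
from h import *
c=pickle.load(open("d.pkl","rb"));g=c["color"].min(2)
m=(g>110).astype(np.uint8);k,l,st,ce=cv2.connectedComponentsWithStats(m)
i=min(range(1,k),key=lambda i:np.hypot(*(ce[i]-[294,292]))if st[i,4]>80 else 1e9)
ct=cv2.findContours((l==i).astype(np.uint8),cv2.RETR_EXTERNAL,cv2.CHAIN_APPROX_NONE)[0][0][:,0]
e=cv2.fitEllipse(ct);print(e)
print(d(onz(c,[e[0]],.018)[0]),d(onz(c,[e[0]],.015)[0]))
print([d(p) for p in onz(pickle.load(open("d.pkl","rb")),[e[0]],.018)])
E
```

```text
((293.53399658203125, 291.69378662109375), (16.405153274536133, 22.909473419189453), 85.16307067871094)
[ 0.99385421 47.51479934 18.        ] [ 2.59460495 44.75335482 15.        ]
[array([ 0.99385421, 47.51479934, 18.        ])]
```

Call:
move_arm(
  series=[
    [[3,0.8,0,0,0,0,-1],[3,0.8,0,0,0,0,-1],[3,0.8,0,0,0,0,-1],[3,0.8,0,0,0,0,-1],[3,0.8,0,0,0,0,-1],[3,0.8,0,0,0,0,-1],[1.9,0.2,0,0,0,0,-1],[0,0,0,0,0,0,-1]],
  ],
)

```text
time_s: 7.55
tcp_pos: [0.5704, 0.1625, 0.1355]
ee_rot: [[-0.232, 0.973, -0.002], [0.973, 0.232, -0.001], [-0.0, -0.002, -1.0]]
wrist_force: [-0.3, -0.0, 0.1]
gripper_width: 0.006
```

```bash
python3 st.py
```

```text
t 7.55 disp mm [ 47.7  48.5 135.5] yaw x 103.44 z [-1.9e-03 -9.0e-04 -1.0e+00] F xyz disp [-0.33  0.03  0.11] w 0.006 [0.5704 0.1625 0.1355]
```

Call:
move_arm(
  series=[
    [[-0.15,0,4,0,0,0,-1],[0,0,4,0,0,0,-1],[0,0,2.5,0,0,0,-1],[0,0,0.8,0,0,0,-1],[0,0,0,0,0,0,-1],[0,0,0,0,0,0,-1]],
  ],
)

```text
time_s: 8.3
tcp_pos: [0.5724, 0.1606, 0.0248]
ee_rot: [[-0.231, 0.973, 0.002], [0.973, 0.231, 0.001], [0.001, 0.002, -1.0]]
wrist_force: [-0.4, -0.7, 0.1]
gripper_width: 0.005
```

```bash
python3 st.py
```

```text
t 8.3 disp mm [49.1 46.2 24.8] yaw x 103.35 z [ 0.0022  0.0011 -1.    ] F xyz disp [-0.56 -0.54  0.08] w 0.005 [0.5724 0.1606 0.0248]
```

Call:
move_arm(
  series=[
    [[0.05,0,0.5,0,0,0,-1],[0,0,0.3,0,0,0,-1],[0,0,0,0,0,0,-1],[0,0,0,0,0,0,-1]],
  ],
)

```text
time_s: 8.8
tcp_pos: [0.5714, 0.1609, 0.0156]
ee_rot: [[-0.231, 0.973, 0.0], [0.973, 0.231, -0.0], [-0.0, 0.0, -1.0]]
wrist_force: [-0.5, -0.4, -0.2]
gripper_width: 0.006
```

```bash
python3 st.py; python3 - <<'E'
from h import *
from station import r
x0,y0,a,b,s=230,190,140,170,4
c=r.capture("scene");z=cv2.resize(c["color"][y0:y0+a,x0:x0+b],None,fx=s,fy=s,interpolation=cv2.INTER_CUBIC);cv2.imwrite("pics/e.png",z)
E
```

```text
t 8.8 disp mm [48.3 46.7 15.6] yaw x 103.36 z [ 1.e-04 -0.e+00 -1.e+00] F xyz disp [-0.63 -0.28 -0.17] w 0.006 [0.5714 0.1609 0.0156]
```

View pics/e.png

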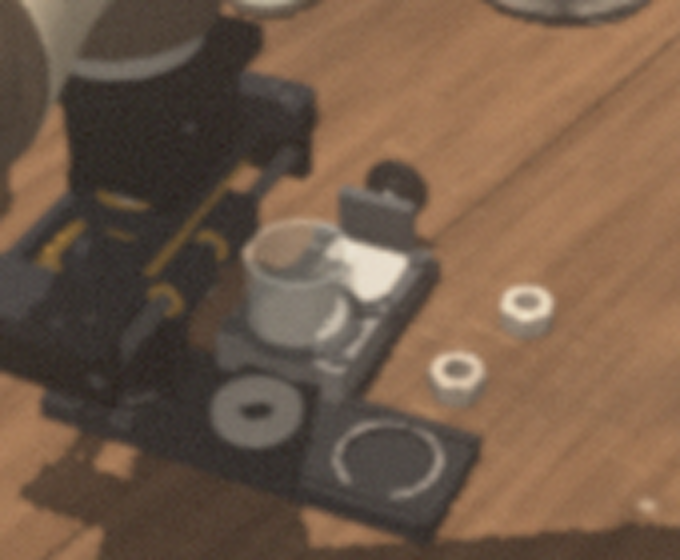

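The fingers are in the lane to the left of the washer at (257,410), low, without contact. Next I push.

Call:
move_arm(
  series=[
    [[0,-0.7,0.05,0,0,0,-1],[0,-0.7,0,0,0,0,-1],[0,-0.6,0,0,0,0,-1],[0,-0.6,0,0,0,0,-1],[0,-0.6,0,0,0,0,-1],[0,-0.6,0,0,0,0,-1],[0,-0.6,0,0,0,0,-1],[0,-0.6,0,0,0,0,-1],[0,-0.6,0,0,0,0,-1],[0,-0.6,0,0,0,0,-1],[0,-0.6,0,0,0,0,-1],[0,0,0,0,0,0,-1]],
  ],
)

```text
time_s: 10.35
tcp_pos: [0.5046, 0.145, 0.0151]
ee_rot: [[-0.231, 0.973, -0.001], [0.973, 0.231, -0.0], [-0.0, -0.001, -1.0]]
wrist_force: [0.0, -0.1, 0.7]
gripper_width: 0.004
```

```bash
python3 st.py; cat > pic.py <<'E'
import sys
from h import *
from station import r
x0,y0,a,b,s=230,190,140,170,4
c=r.capture("scene");pickle.dump(c,open("last.pkl","wb"));z=cv2.resize(c["color"][y0:y0+a,x0:x0+b],None,fx=s,fy=s,interpolation=cv2.INTER_CUBIC);cv2.imwrite(f"pics/{sys.argv[1]}.png",z)
E
python3 pic.py f
```

```text
t 10.35 disp mm [-20.4  46.6  15.1] yaw x 103.36 z [-5.e-04 -3.e-04 -1.e+00] F xyz disp [-0.01 -0.12  0.66] w 0.004 [0.5046 0.145  0.0151]
```

View pics/f.png

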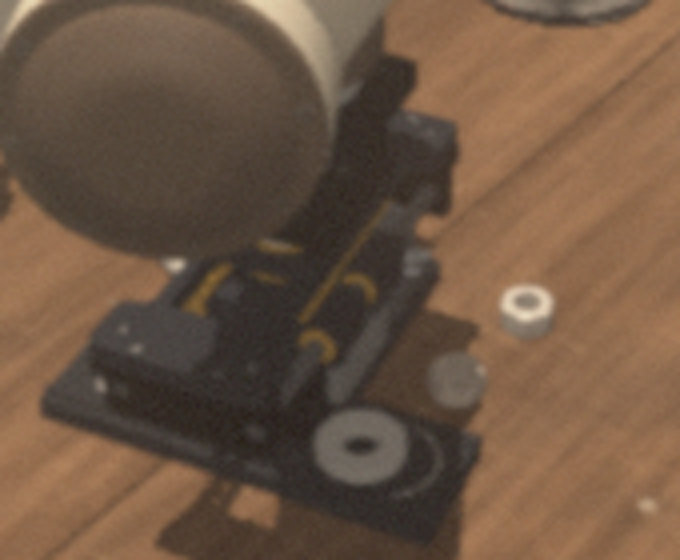

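The washer is at (361,447), about 14 mm short of the nest centre at (388,459). I'll continue in small steps.

Call:
move_arm(
  series=[
    [[0,-0.4,0,0,0,0,-1],[0,-0.4,0,0,0,0,-1],[0,-0.3,0,0,0,0,-1],[0,0,0,0,0,0,-1],[0,0,0,0,0,0,-1]],
  ],
)

```text
time_s: 11.02
tcp_pos: [0.4945, 0.1427, 0.0151]
ee_rot: [[-0.231, 0.973, 0.0], [0.973, 0.231, 0.0], [0.0, 0.0, -1.0]]
wrist_force: [0.3, -1.3, 0.1]
gripper_width: 0.005
```

```bash
python3 st.py; python3 pic.py g
```

```text
t 11.025 disp mm [-30.7  46.7  15.1] yaw x 103.35 z [ 1.e-04  0.e+00 -1.e+00] F xyz disp [-0.02 -1.32  0.11] w 0.005 [0.4945 0.1427 0.0151]
```

View pics/g.png

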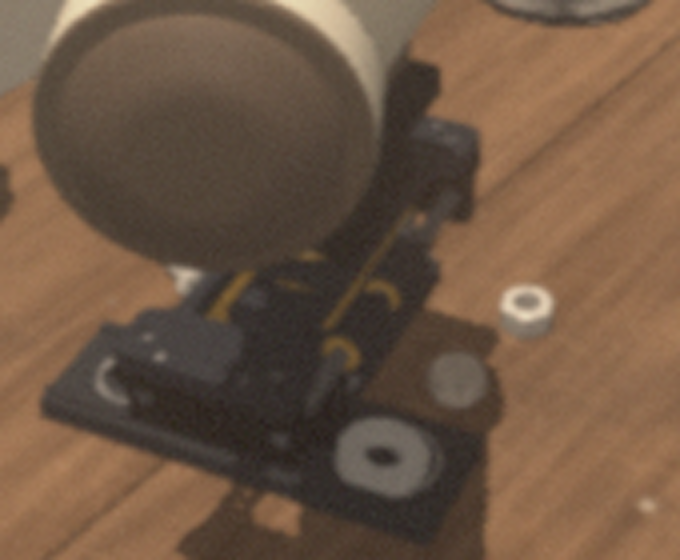

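Call:
move_arm(
  series=[
    [[0,-0.2,0,0,0,0,-1],[0,-0.2,0,0,0,0,-1],[0,0,0,0,0,0,-1],[0,0,0,0,0,0,-1]],
  ],
)

```text
time_s: 11.58
tcp_pos: [0.4906, 0.1417, 0.0151]
ee_rot: [[-0.231, 0.973, 0.0], [0.973, 0.231, 0.0], [0.0, 0.0, -1.0]]
wrist_force: [0.2, 0.3, -0.2]
gripper_width: 0.005
```

```bash
python3 st.py; python3 pic.py i
```

```text
t 11.575 disp mm [-34.7  46.7  15.1] yaw x 103.35 z [ 1.e-04  0.e+00 -1.e+00] F xyz disp [ 0.28  0.2  -0.25] w 0.005 [0.4906 0.1417 0.0151]
```

View pics/i.png

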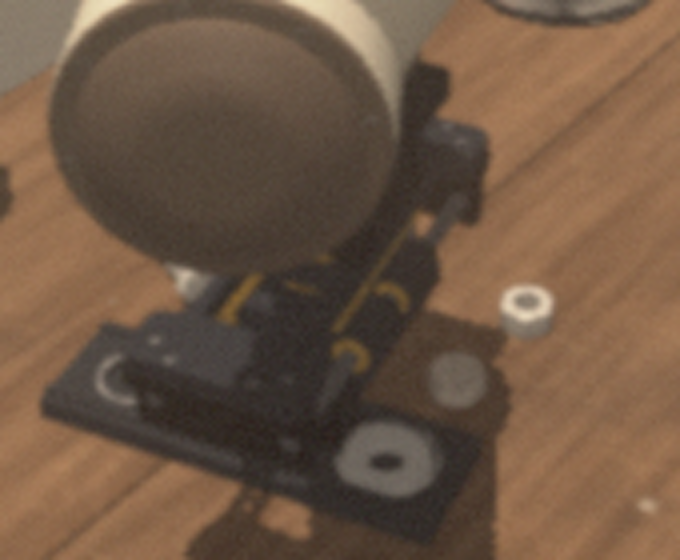

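Now at (386,460), close to or in the nest. One more 2 mm step: it can't hurt if the washer is already down, because the tip is above the proud top.

Call:
move_arm(
  series=[
    [[0,-0.1,0,0,0,0,-1],[0,-0.1,0,0,0,0,-1],[0,0,0,0,0,0,-1],[0,0,0,0,0,0,-1]],
  ],
)

```text
time_s: 12.12
tcp_pos: [0.4887, 0.1413, 0.0151]
ee_rot: [[-0.231, 0.973, 0.0], [0.973, 0.231, 0.0], [0.0, 0.0, -1.0]]
wrist_force: [0.5, 0.8, -0.4]
gripper_width: 0.002
```

```bash
python3 st.py; python3 pic.py j; python3 - <<'E'
import cv2,numpy as np
cv2.imwrite('pics/ij.png',np.hstack([cv2.resize(cv2.imread(f'pics/{k}.png')[390:520,300:490],None,fx=2,fy=2) for k in 'ij']))
E
```

```text
t 12.125 disp mm [-36.7  46.7  15.1] yaw x 103.35 z [ 1.e-04  1.e-04 -1.e+00] F xyz disp [ 0.64  0.7  -0.35] w 0.002 [0.4887 0.1413 0.0151]
```

View pics/ij.png

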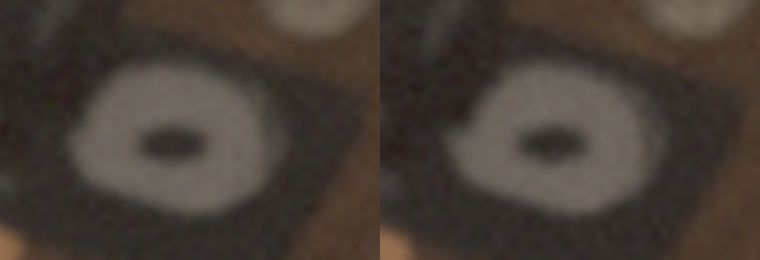

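The washer did not move between the two steps and there is no force, so the finger is passing over it and it seems to be down. I'll lift and swing aside for a clear check.

Call:
move_arm(
  series=[
    [[0,0.4,-0.2,0,0,0,-1],[0,0.3,-2,0,0,0,-1],[0,0,-4,0,0,0,-1],[0,0,-5,0,0,0,-1],[-3,0,-4,0,0,0,-1],[-6,0,0,0,0,0,-1],[-6,0,0,0,0,0,-1],[-6,0,0,0,0,0,-1],[-6,0,0,0,0,0,-1],[-6,0,0,0,0,0,-1],[-6,0,0,0,0,0,-1],[0,0,0,0,0,0,-1]],
  ],
)

```text
time_s: 13.68
tcp_pos: [0.5857, -0.2406, 0.1662]
ee_rot: [[-0.225, 0.974, -0.001], [0.974, 0.225, -0.0], [-0.0, -0.001, -1.0]]
wrist_force: [0.5, 0.2, -0.5]
gripper_width: 0.003
```

```bash
python3 st.py; python3 - <<'E'
from h import *
from station import r
for n,(x0,y0,a,b,s) in {"top":(170,190,160,200,3.2),"scene":(230,190,140,170,4)}.items():
    c=r.capture(n);pickle.dump(c,open(f"k_{n}.pkl","wb"));cv2.imwrite(f"pics/k_{n}.png",cv2.resize(c["color"][y0:y0+a,x0:x0+b],None,fx=s,fy=s,interpolation=cv2.INTER_CUBIC))
E
```

```text
t 13.675 disp mm [ -30.6 -347.2  166.2] yaw x 103.03 z [-5.e-04 -4.e-04 -1.e+00] F xyz disp [ 0.48  0.09 -0.53] w 0.003 [ 0.5857 -0.2406  0.1662]
```

View pics/k_top.png

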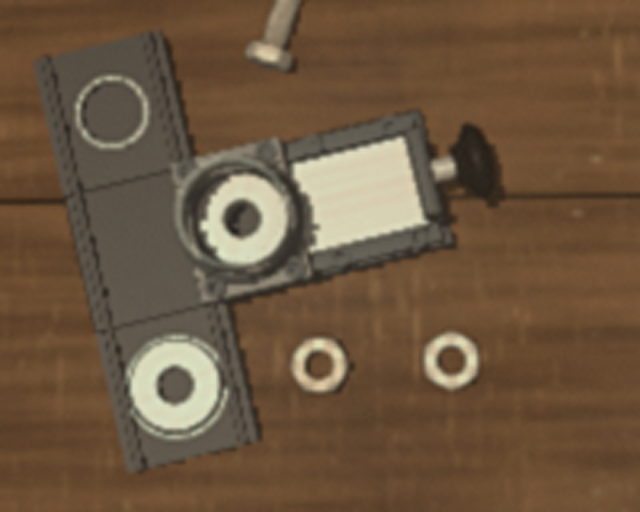

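View pics/k_scene.png

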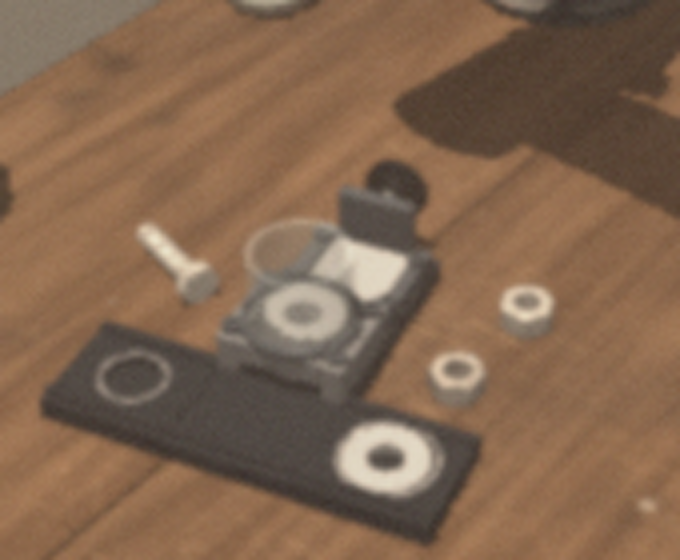

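Both views show the washer concentric inside the wide ring (top (176,385), scene (386,458)), the knob out, and the nuts and bolt unmoved. A numeric check before handing in:

```bash
python3 - <<'E'
from h import *
for n,uv,N in(("top",(225,310.5),(.46048,.13530)),("scene",(326.5,304.5),(.46376,.13462))):
    c=pickle.load(open(f"k_{n}.pkl","rb"));g=c["color"].min(2)
    for th in(130,150,165):
        k,l,st,ce=cv2.connectedComponentsWithStats((g>th).astype(np.uint8))
        R=onz(c,np.argwhere(g>th)[:,::-1],.013)[:,:2]
        R=R[np.hypot(*(R-N).T)<.0205]
        (cx,cy),rad=cv2.minEnclosingCircle((R*1000).astype(np.float32))
        print(n,th,"mean off mm",(R.mean(0)-N)*1000,"circ off",np.array([cx,cy])-np.array(N)*1000,rad)
    a=pickle.load(open(f"{n}.pkl","rb"))["color"];df=cv2.absdiff(a,c["color"]).max(2)
    if n=="top": print("knob diff",(df[225:260,305:332]>60).sum(),"nuts/bolt diff",(df[290:316,258:325]>60).sum(),(df[170:215,245:272]>60).sum())
E
```

```text
top 130 mean off mm [0.64246455 0.29179907] circ off [0.8387561  0.08056946] 19.76837730407715
top 150 mean off mm [0.55834834 0.16256332] circ off [0.68662598 0.15031738] 19.476499557495117
top 165 mean off mm [0.57422722 0.11768957] circ off [0.5802417  0.14125366] 19.241348266601562
knob diff 0 nuts/bolt diff 0 0
scene 130 mean off mm [0.21582854 0.60487542] circ off [0.42154907 0.38428772] 20.29517364501953
scene 150 mean off mm [0.1678978  1.19640524] circ off [0.40375732 1.09580505] 20.144193649291992
scene 165 mean off mm [0.36782191 1.46942374] circ off [0.97062134 1.86487854] 19.71378517150879
```

```bash
python3 -c "
from station import r
print(r.finish_job())"
```

```text
the job is handed in; nothing more can be done
None
```

I pressed the knob to its hard stop, ejecting one washer, and let it spring back. I then slid the washer along the lane with closed fingers until it dropped into the wide nest on the -x side. I handed the job in with the arm clear at about 14 s; no verdict was reported.

- **Press:** the force rose to 16 N with no further travel, and the picture at that moment showed the washer out in the lane.
- **Washer in the nest:** the last images show it concentric in the ring. It is about 0.5–1 mm off centre in the top view and about 0.5–2 mm in the scene view. Flatness is inferred from the concentric look and from the finger passing over it without force; tilt was not measured.
- **Knob, nuts and bolt:** all looked unchanged from the first top picture.
- **Stack:** it looks one washer lower, but I could not measure the height of the next washer.
- **Disagreements:** the two cameras differed by about 3 mm in absolute position, so I used their mean. The knob stop came about 6 mm later than I had reckoned from the assumed finger thickness.

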